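# Line up the bisque beakers by size on the ware board

### The arm

A 7-joint arm with a two-finger parallel gripper is mounted at the origin on the work surface. World frame = base frame: x ahead of the robot, y to its left, z up, the work surface at z = 0. Lengths are in m, angles in rad, forces in N, time in s.
With the tool pointing down it reaches from about 0.4 to 0.875 m from the base axis. Payload 19.3 kg.
Tool frame: the origin (TCP) lies at the very end of the fingers, on their centre line; the grasp point (between the pads) lies 19 mm behind it; z points along the fingers, y is the line along which they close (so a half turn about z gives the same grasp; the last joint's range is limited). The gripper opens to 85 mm and grips with 20 to 120 N. Pads are 22 mm wide; open, the fingers measure 114 mm over their backs; the gripper's body (76 mm by 85 mm) begins 54 mm behind the grasp point. The pads swing forward as they close: fully open they stand 13 mm farther back than shut.
Start: joints at [-1.23, 0.521, -0.036, 1.599, 0.021, 1.021, -0.113], TCP at [0.25, 0.573, 0.231] pointing down, gripper open.
Joint ranges: [-2.91, 2.91], [-0.3, 2.13], [-1.5, 1.42], [0.17, 2.43], [-1.26, 4.41], [0.16, 1.93], [-2.52, 2.52]. Speed limits (rad/s): [1.89, 1.89, 2.39, 2.39, 3.01, 3.01, 3.01].

### API

Orientations are given as [roll, pitch, yaw] about the fixed x, y, z axes, in that order (R = Rz(yaw) Ry(pitch) Rx(roll)).
In Python, from workcell import bot gives the robot as it stands.
- The arm moves only by the shell command python3 -m crank 'ROWS' [FORCE]. ROWS is a JSON object of lists of equal length, an entry for each row: "travel": the shift along the world's x, y, z in cm, a list of three; "turn": the turn, a rotation vector about the world's x, y, z in degrees, a list of three; "gripper": the closure, from 0 (fully open) to 1 (shut). A call has exactly 5 rows; each row is the pose to reach, as a shift and turn from the pose commanded when the call began; what a row does not reach only later rows make up. A row lasts 1/10 s, in which the tool goes at most 50 mm and 8.59 degrees, less where a joint would pass 70% of its speed; a pose out of reach is approached as far as the arm can. A call with a gripper value outside its range is refused whole. The fingers move at their own pace and stop on an object; FORCE is the grip in N (left out, the last holds). Time passes only in rows, so rows that repeat a pose let the fingers close, or fill a call up. It gives the time, the measured TCP pose, the force, the opening and the grip force at its end, in the units of the state.
- bot.observe(): the state, without advancing time (a new reading comes with each control period).
- bot.grab_frame(name): name is "scene" or "top" or "wrist"; returns a dict with "pixels" (420x560x3 uint8, red, green, blue), "fx", "fy", "cx", "cy" (pixels), "extrinsics" (4x4, takes a point from world to camera coordinates). Camera axes: x right, y down, z forward; pixel columns grow to the right and rows downward; lengths in m; the calibration is good to about 2 mm. A picture is of the moment at which its call begins. There is no depth.
- bot.job_done(): hands the job in; it is judged then, once.
The state is a dict: "clock": time; "qpos": joint angles; "qd": joint speeds; "joint_efforts": joint torques, N m; "position": TCP position; "tool_rot": TCP orientation; "force": force on the tool from outside, world axes, zero at the start; "moment": the same for the moment, N m; "grip_width": finger opening in m; "finger_force": force on a finger pad.
Only numpy, scipy, OpenCV 4.12 (cv2) and the standard library are available. Lean on these libraries where they do the work, as an engineer would, in place of code of your own. Each camera call takes 0.05 s, during which the arm holds its last target. There are 200 camera calls.

### The job

Line up the four terracotta beakers along the dark ware board in order of size, one in the middle of each white tile: the smallest on the tile next to the square grey kiln prop, then growing step by step to the largest at the far end. They are brittle, so keep each one upright and set it down gently rather than letting it drop; leave all four standing by themselves.

Things in the scene. Friction and masses are not known exactly. Their poses are not given: they have to be found in the camera images.
- beaker1: the smallest of four open, straight-sided round beakers of plain terracotta: 39 mm outside diameter, 44 mm tall, wall 4 mm, floor 6 mm; upright on the table at the start. Origin: centre of its underside, z up along its axis
- beaker2: the second smallest of four open, straight-sided round beakers of plain terracotta: 46 mm outside diameter, 58 mm tall, wall 4 mm, floor 6 mm; upright on the table at the start. Origin: centre of its underside, z up along its axis
- beaker3: the second largest of four open, straight-sided round beakers of plain terracotta: 53 mm outside diameter, 72 mm tall, wall 4 mm, floor 6 mm; upright on the table at the start. Origin: centre of its underside, z up along its axis
- beaker4: the largest of four open, straight-sided round beakers of plain terracotta: 60 mm outside diameter, 86 mm tall, wall 4 mm, floor 6 mm; upright on the table at the start. Origin: centre of its underside, z up along its axis
- tile1: one of four alike fixed white round tiles, 70 mm across and 4 mm thick, lying in a row about 85 mm (75 to 95) apart and up to 12 mm off the midline on the dark board; this one is the end of the row at the board's -y end. Origin: centre of its underside, on the board's top (its own top, where a beaker stands, is 4 mm higher)
- tile2: one of four alike fixed white round tiles, 70 mm across and 4 mm thick, lying in a row about 85 mm (75 to 95) apart and up to 12 mm off the midline on the dark board; this one is second from the board's -y end. Origin: centre of its underside, on the board's top (its own top, where a beaker stands, is 4 mm higher)
- tile3: one of four alike fixed white round tiles, 70 mm across and 4 mm thick, lying in a row about 85 mm (75 to 95) apart and up to 12 mm off the midline on the dark board; this one is third from the board's -y end (second from its +y end). Origin: centre of its underside, on the board's top (its own top, where a beaker stands, is 4 mm higher)
- tile4: one of four alike fixed white round tiles, 70 mm across and 4 mm thick, lying in a row about 85 mm (75 to 95) apart and up to 12 mm off the midline on the dark board; this one is the end of the row at the board's +y end. Origin: centre of its underside, on the board's top (its own top, where a beaker stands, is 4 mm higher)
- prop: kiln prop: a fixed square grey block 36 x 36 mm, 50 mm tall, standing on the board beyond one end of the row of tiles, about 80 mm from the centre of the end tile; which end differs from start to start (beyond the other end stands a round white jar with a black cap, 40 mm across, 61 mm tall, also fixed). Origin: centre of its underside
- board: fixed dark wooden ware board, 120 mm (its x) by 480 mm (its y), 18 mm thick, flat on the table, the row of tiles along its y axis. Origin: centre of its underside, z up

How it is judged:
By the outcome, as a careful person would: the job done as asked, in the order asked, and still so for the second after the job is handed in, with the robot touching nothing.
It also fails if it takes over 109 s, if anything falls off the work surface, if the arm or the gripper's body presses on something with over 40 N, if the wrist force passes 120 N, or if a joint passes its speed limit or range.

## Working session

There is one attempt and no reset: what is moved stays moved. The work goes in short steps, Python scripts to look and compute and a shell command to move; the robot and the scene stay as the last step left them, time stands still between calls to the robot, and variables do not carry over. Pictures are saved under pics/ and viewed, at most 14 in all, crops included, and the job is handed in when it is done.

```bash
mkdir -p pics; ls
python3 - <<'E'
from workcell import bot
import cv2
s=bot.observe();print({k:s[k] for k in("clock","position","tool_rot","grip_width","force")})
for n in("scene","top"):
    f=bot.grab_frame(n);cv2.imwrite(f"pics/{n}0.png",f["pixels"][:,:,::-1]);print(n,f["fx"],f["cx"],f["cy"],f["extrinsics"])
    import pickle;pickle.dump(f,open(f"{n}0.pkl","wb"))
E
```

```text
pics
{'clock': 0.0, 'position': array([0.24944608, 0.5726992 , 0.23071595]), 'tool_rot': array([-3.14044121e+00,  8.18452092e-05,  2.73084442e+00]), 'grip_width': 0.0855248151985591, 'force': array([-0.50982313, -0.56860464,  0.3017289 ])}
scene 477.3852399757674 275.32506834919093 209.49686545567874 [[ 0.88671238  0.46230564  0.00382739 -0.46486719]
 [ 0.40140689 -0.76574711 -0.50249763 -0.17975878]
 [-0.22937667  0.44710722 -0.86457011  1.12424923]
 [ 0.          0.          0.          1.        ]]
top 380.50485607481863 281.1889136030647 206.84534251379284 [[ 0.00123574 -0.99956384  0.02950604 -0.01261595]
 [-0.98825968 -0.0057286  -0.15267612  0.52097589]
 [ 0.15277856 -0.02897096 -0.98783571  0.77101367]
 [ 0.          0.          0.          1.        ]]
```

View pics/top0.png

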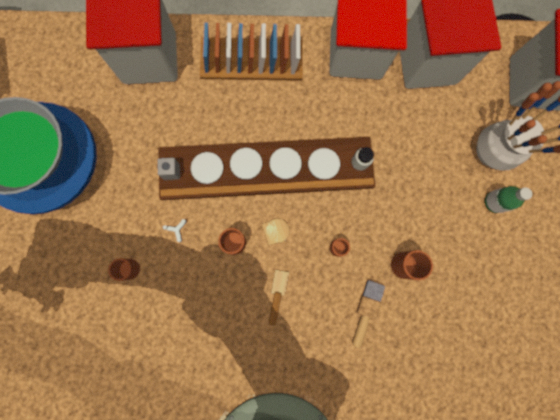

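View pics/scene0.png

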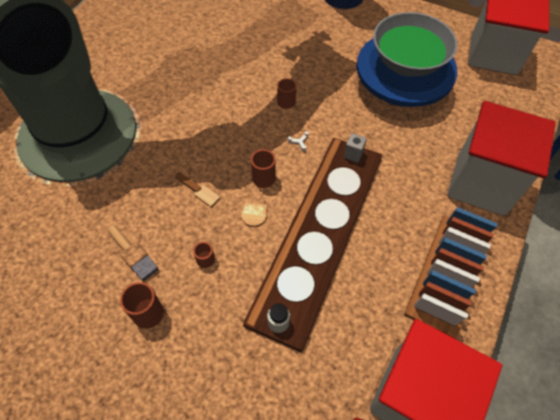

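The top view shows the grey prop at the left (+y) end (168,168), the jar at (363,157) and tiles at (207,168), (246,163), (285,163), (324,163). The beakers are at (124,269), (232,241), (340,247, smallest) and (413,264, largest). So beaker1 goes on tile4 (+y) and beaker4 on tile1.

```bash
cat > h.py <<'E'
import numpy as np,cv2
from scipy.optimize import least_squares
def cast(f,uv,z):
    uv=np.atleast_2d(np.float64(uv));E=f["extrinsics"];R=E[:3,:3];C=-R.T@E[:3,3]
    d=np.c_[(uv[:,0]-f["cx"])/f["fx"],(uv[:,1]-f["cy"])/f["fy"],np.ones(len(uv))]@R
    return (C+d*((z-C[2])/d[:,2])[:,None])[:,:2],C
def blobs(m,amin=60,amax=9000):
    cs,_=cv2.findContours(m.astype(np.uint8),cv2.RETR_EXTERNAL,cv2.CHAIN_APPROX_NONE)
    return [c[:,0,:] for c in cs if amin<cv2.contourArea(c)<amax]
def masks(f):
    p=cv2.GaussianBlur(f["pixels"],(3,3),0).astype(int);r,g,b=p[...,0],p[...,1],p[...,2]
    terra=(r>1.9*g)&(r-g>22)&(r<190)&(b<1.3*g+8)
    terra=cv2.morphologyEx(terra.astype(np.uint8),cv2.MORPH_OPEN,np.ones((3,3)))
    terra=cv2.morphologyEx(terra,cv2.MORPH_CLOSE,np.ones((5,5)))
    return terra,(p.min(2)>185)
def circ(P,C,r=None,far=True):
    c=P.mean(0)
    if far:
        for _ in range(4):
            u=c-C[:2];u/=np.linalg.norm(u)
            Q=P[(P-c)@u>0]
            s=least_squares(lambda q:np.hypot(*(Q-q[:2]).T)-(r or q[2]),[*c,.025][:2 if r else 3],loss='soft_l1',f_scale=.001);c=s.x[:2]
    else: s=least_squares(lambda q:np.hypot(*(P-q[:2]).T)-q[2],[*c,.035],loss='soft_l1',f_scale=.001)
    return s.x,np.sqrt(np.mean(s.fun**2))
E
python3 - <<'E'
import pickle
from h import *
D={"39":(.0195,.044),"46":(.023,.058),"53":(.0265,.072),"60":(.03,.086)}
for n in("top","scene"):
    f=pickle.load(open(n+"0.pkl","rb"));t,w=masks(f);print(n)
    img=f["pixels"][:,:,::-1].copy();img[t>0]=(0,255,0);img[w]=(255,0,255);cv2.imwrite(f"pics/m_{n}.png",img)
    for c in blobs(w,300):
        P,C=cast(f,c+0.,.022);s,e=circ(P,C,far=False)
        if .03<s[2]<.04:print("tile",c.mean(0).round(),s.round(4),e.round(4))
    for c in blobs(t):
        h=cv2.convexHull(c.astype(np.int32))[:,0]
        print("terra",c.mean(0).round(),cv2.contourArea(c.astype(np.int32)))
        for k,(r,z) in D.items():
            P,C=cast(f,c,z);s,e=circ(P,C);print("   ",k,s.round(4),e.round(4))
    print(C)
E
```

```text
top
tile [324. 163.] [ 0.6229 -0.1059  0.03  ] 0.0006
tile [285. 163.] [ 0.6228 -0.0198  0.03  ] 0.0006
tile [246. 163.] [0.6216 0.0676 0.0302] 0.0006
terra [363.  43.] 221.0
    39 [ 1.0779 -0.2665  0.025 ] nan
    46 [ 1.066  -0.2616  0.025 ] nan
    53 [ 1.054  -0.2567  0.025 ] nan
    60 [ 1.0421 -0.2518  0.025 ] nan
terra [557.  42.] 258.0
    39 [7.39590e+01 8.85366e+02 2.50000e-02] nan
    46 [1.947460e+01 2.243693e+02 2.500000e-02] nan
    53 [3.62303e+01 4.28124e+02 2.50000e-02] nan
    60 [4.70251e+01 5.59512e+02 2.50000e-02] nan
terra [460.  26.] 3734.5
    39 [ 0.9348 -0.4251  0.0928] 0.0102
    46 [ 0.9248 -0.4165  0.092 ] 0.0101
    53 [ 0.9154 -0.4088  0.0904] 0.0099
    60 [ 0.9059 -0.4011  0.0887] 0.0097
terra [123.  23.] 3464.0
    39 [0.9198 0.341  0.0913] 0.011
    46 [0.9106 0.3352 0.0897] 0.0108
    53 [0.9015 0.3294 0.0881] 0.0106
    60 [0.8923 0.3237 0.0865] 0.0104
[0.3970807  0.01271102 0.84154767]
scene
tile [295. 283.] [ 0.6228 -0.107   0.0325] 0.0006
tile [314. 247.] [ 0.623  -0.0209  0.0322] 0.0006
tile [332. 213.] [0.6215 0.0669 0.0317] 0.0006
tile [344
[... 1250 characters left out ...]
0.1003 0.0228] 0.0007
    53 [0.4457 0.0914 0.0224] 0.0007
    60 [0.4508 0.0825 0.022 ] 0.0006
terra [513. 139.] 4474.5
    39 [0.8991 0.4277 0.0907] 0.0099
    46 [0.8965 0.4135 0.0892] 0.0097
    53 [0.8939 0.3992 0.0877] 0.0096
    60 [0.8913 0.385  0.0862] 0.0094
terra [286.  93.] 364.5
    39 [0.3844 0.326  0.0183] 0.0008
    46 [0.3904 0.3135 0.018 ] 0.0008
    53 [0.3963 0.301  0.0177] 0.0008
    60 [0.4023 0.2884 0.0174] 0.0008
terra [520.  19.] 340.5
    39 [-0.2029  0.7052  0.025 ] nan
    46 [-0.2212  0.6797  0.025 ] nan
    53 [-0.241   0.6539  0.025 ] nan
    60 [-0.261   0.6281  0.025 ] nan
[ 0.74223646 -0.42539899  0.88344315]
  return _methods._mean(a, axis=axis, dtype=dtype,
  ret = ret.dtype.type(ret / rcount)
```

View pics/m_top.png

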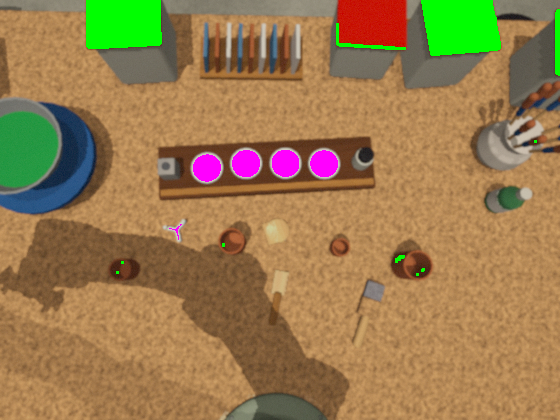

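Mask view: all four tiles are cleanly masked (centres as before), and both cameras agree on them within 1.5 mm. The terracotta mask is too strict in the top view, so I'll loosen it locally around the beakers.

Run:
```python
import pickle
from h import *
f={n:pickle.load(open(n+"0.pkl","rb")) for n in("top","scene")}
E={4:(.400,-.283,.03,.086),1:(.4364,-.1376,.0195,.044),3:(.4457,.0914,.0265,.072),2:(.390,.3135,.023,.058)}
tiles=[]
for n,F in f.items():
    p=cv2.GaussianBlur(F["pixels"],(3,3),0)
    a=cv2.cvtColor(p,cv2.COLOR_RGB2HSV)[...,0].astype(int)
    hue=np.where(a>90,a-180,a); rois=[]
    for k,(x,y,r,z) in E.items():
        q=F["extrinsics"]@[x,y,z/2,1];u,v=int(F["fx"]*q[0]/q[2]+F["cx"]),int(F["fy"]*q[1]/q[2]+F["cy"])
        s=slice(v-30,v+30),slice(u-30,u+30)
        h8=np.clip(hue[s]*8+40,0,255).astype(np.uint8)
        th,m=cv2.threshold(h8,0,1,cv2.THRESH_BINARY_INV+cv2.THRESH_OTSU)
        m=cv2.morphologyEx(m,cv2.MORPH_OPEN,np.ones((3,3)));
        c=max(blobs(m,20),key=lambda c:cv2.contourArea(c.astype(np.int32)))
        mm=np.zeros_like(m);cv2.drawContours(mm,[c[:,None].astype(np.int32)],-1,1,-1)
        roi=p[s][:,:,::-1].copy();roi2=roi.copy();cv2.drawContours(roi2,[c[:,None].astype(np.int32)],-1,(0,255,0),1)
        rois.append(cv2.resize(np.vstack([roi,roi2]),None,fx=3,fy=3,interpolation=0))
        P,C=cast(F,c+[u-30,v-30],z);S,e=circ(P,C);S2,e2=circ(P,C,r)
        print(n,k,(th-40)/8,S.round(4),e.round(4),"fixed r",S2.round(4),e2.round(4))
    cv2.imwrite(f"pics/r_{n}.png",np.hstack(rois))
    tiles.append(np.hstack(rois))
cv2.imwrite("pics/r.png",cv2.resize(np.vstack(tiles),None,fx=.8,fy=.8))
```

```text
top 4 12.0 [ 0.3993 -0.2807  0.0279] 0.0007 fixed r [ 0.3991 -0.2781] 0.0012
top 1 13.0 [ 0.4375 -0.1344  0.0193] 0.0006 fixed r [ 0.4375 -0.1342] 0.0006
top 3 12.0 [0.4455 0.089  0.0266] 0.0005 fixed r [0.4456 0.0891] 0.0005
top 2 12.0 [0.3897 0.3161 0.0208] 0.0006 fixed r [0.3897 0.3133] 0.0012
scene 4 10.0 [ 0.3996 -0.2828  0.029 ] 0.0007 fixed r [ 0.4008 -0.2833] 0.0008
scene 1 10.0 [ 0.4363 -0.1377  0.0182] 0.0005 fixed r [ 0.4376 -0.1387] 0.0009
scene 3 10.0 [0.4455 0.0913 0.0252] 0.0008 fixed r [0.4463 0.09  ] 0.0009
scene 2 10.0 [0.3899 0.3147 0.0205] 0.0008 fixed r [0.3914 0.312 ] 0.0014
```

View pics/r.png

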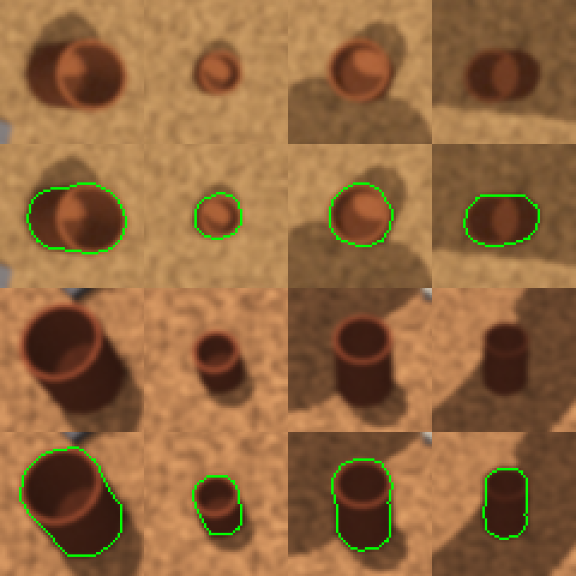

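The crops show every beaker well outlined, and the two cameras agree within about 3 mm: b4 (.3995,-.282), b1 (.437,-.136), b3 (.4456,.090), b2 (.390,.314). I'll use yaw 90° throughout, so the fingers close along x and stay clear of neighbours. Next I move above b2.

```bash
python3 -m crank '{"travel":[[1.5,-3,0],[3.5,-7,0],[5.5,-11,0],[7.5,-15,0],[9,-18,0]],"turn":[[0,0,-6],[0,0,-14],[0,0,-22],[0,0,-30],[0,0,-38]],"gripper":[0,0,0,0,0]}' 40
python3 -m crank '{"travel":[[2,-3,0],[4,-5.5,-1],[5,-7.5,-2],[5,-7.9,-3],[5,-7.9,-3]],"turn":[[0,0,-8],[0,0,-16],[0,0,-24],[0,0,-28.5],[0,0,-28.5]],"gripper":[0,0,0,0,0]}'
cat > w.py <<'E'
import sys,cv2
from workcell import bot
from h import *
s=bot.observe();print(s["clock"],s["position"].round(4),s["tool_rot"].round(4),s["grip_width"],s["force"].round(1),s["qpos"].round(2))
for n in sys.argv[2:]:
    f=bot.grab_frame(n);cv2.imwrite(f"pics/{n}_{sys.argv[1]}.png",f["pixels"][:,:,::-1])
    import pickle;pickle.dump(f,open(f"{n}_{sys.argv[1]}.pkl","wb"))
E
python3 w.py a wrist
```

```text
clock: 0.6
position: [0.3406, 0.3903, 0.2313]
tool_rot: [-3.141, 0.0, 2.06]
force: [0.9, 0.6, -0.1]
grip_width: 0.085
finger_force: 0.0
clock: 1.1
position: [0.3893, 0.3128, 0.2003]
tool_rot: [-3.14, 0.002, 1.567]
force: [-1.0, 0.1, 0.1]
grip_width: 0.0854
finger_force: 0.0
1.1 [0.3893 0.3128 0.2003] [-3.1403e+00  1.8000e-03  1.5674e+00] 0.0854398575592499 [-1.   0.1  0.1] [-1.01  0.38  0.28  1.97 -0.14  0.82 -0.66]
```

View pics/wrist_a.png

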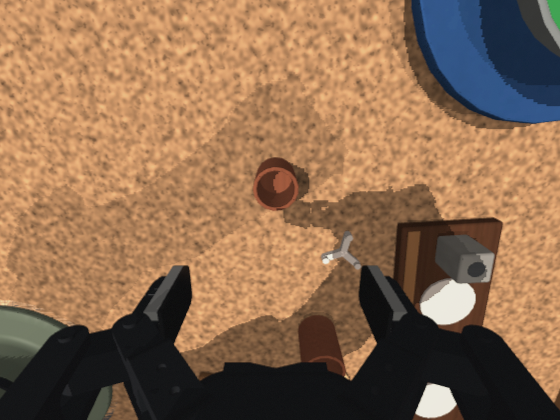

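The wrist view shows b2's rim at (276,188), centred between the fingertips (about 182 and 370), with b3 at the bottom (325,365). I'll measure b2 precisely here.

```bash
cat > m.py <<'E'
import sys,pickle
from h import *
def beaker(f,x,y,k,half=45):
    r,z=[(0,0),(.0195,.044),(.023,.058),(.0265,.072),(.03,.086)][k]; z+=float(sys.argv[5]) if len(sys.argv)>5 else 0
    p=cv2.GaussianBlur(f["pixels"],(3,3),0);a=cv2.cvtColor(p,cv2.COLOR_RGB2HSV)[...,0].astype(int);hue=np.where(a>90,a-180,a)
    q=f["extrinsics"]@[x,y,z,1];u,v=int(f["fx"]*q[0]/q[2]+f["cx"]),int(f["fy"]*q[1]/q[2]+f["cy"])
    u0,v0=max(u-half,0),max(v-half,0)
    h8=np.clip(hue[v0:v+half,u0:u+half]*8+40,0,255).astype(np.uint8)
    _,m=cv2.threshold(h8,0,1,cv2.THRESH_BINARY_INV+cv2.THRESH_OTSU);m=cv2.morphologyEx(m,cv2.MORPH_OPEN,np.ones((5,5)))
    c=max(blobs(m,20),key=lambda c:cv2.contourArea(c.astype(np.int32)))
    P,C=cast(f,c+[u0,v0],z);S,e=circ(P,C);S2,e2=circ(P,C,r)
    print(k,(u,v),S.round(4),e.round(4),"fixed",S2.round(4),e2.round(4),"box",(c.min(0)+[u0,v0]),(c.max(0)+[u0,v0]),"cam",C.round(3))
beaker(pickle.load(open(sys.argv[1],"rb")),float(sys.argv[2]),float(sys.argv[3]),int(sys.argv[4]))
E
python3 m.py wrist_a.pkl .390 .314 2
```

```text
2 (276, 191) [0.3895 0.3172 0.0227] 0.0003 fixed [0.3895 0.3176] 0.0004 box [253 158] [298 210] cam [0.39  0.397 0.343]
```

```bash
python3 -m crank '{"travel":[[0,0.1,-3],[0,0.3,-7],[0,0.3,-11],[0,0.3,-13.5],[0,0.3,-15]],"turn":[[0,0,0],[0,0,0.2],[0,0,0.2],[0,0,0.2],[0,0,0.2]],"gripper":[0,0,0,0,0]}' 30
python3 -m crank '{"travel":[[0,0,-1],[0,0,-2],[0,0,-3],[0,0,-3],[0,0,-3]],"turn":[[0,0,0],[0,0,0],[0,0,0],[0,0,0],[0,0,0]],"gripper":[0,0,0,0.2,0.3]}'
python3 -m crank '{"travel":[[0,0,0],[0,0,0],[0,0,0],[0,0,0],[0,0,0]],"turn":[[0,0,0],[0,0,0],[0,0,0],[0,0,0],[0,0,0]],"gripper":[0.4,0.5,0.6,0.8,1]}'
python3 -m crank '{"travel":[[0,0,0],[0,0,0],[0,0,0],[0,0,0],[0,0,0]],"turn":[[0,0,0],[0,0,0],[0,0,0],[0,0,0],[0,0,0]],"gripper":[1,1,1,1,1]}'
```

```text
clock: 1.65
position: [0.3887, 0.3175, 0.0496]
tool_rot: [-3.14, 0.001, 1.578]
force: [-0.2, 0.8, 0.2]
grip_width: 0.0854
finger_force: 0.0
clock: 2.15
position: [0.3897, 0.3171, 0.0215]
tool_rot: [3.142, -0.0, 1.574]
force: [0.4, 0.3, -1.1]
grip_width: 0.0603
finger_force: 0.0
clock: 2.65
position: [0.3898, 0.3173, 0.022]
tool_rot: [3.141, -0.001, 1.574]
force: [-1.6, -0.4, 7.6]
grip_width: 0.046
finger_force: 29.6
clock: 3.15
position: [0.3898, 0.3172, 0.022]
tool_rot: [3.141, -0.001, 1.574]
force: [-0.7, -1.0, 8.1]
grip_width: 0.0461
finger_force: 29.6
```

```bash
python3 -m crank '{"travel":[[0,0,1],[0,0,3],[0,0,6],[0,0,9],[0,0,12]],"turn":[[0,0,0],[0,0,0],[0,0,0],[0,0,0],[0,0,0]],"gripper":[1,1,1,1,1]}'
python3 -m crank '{"travel":[[2,-1.5,0],[4.5,-4.5,0],[7.5,-7.5,0],[10.5,-11,0],[13.5,-14.5,0]],"turn":[[0,0,0],[0,0,0],[0,0,0],[0,0,0],[0,0,0]],"gripper":[1,1,1,1,1]}'
python3 -m crank '{"travel":[[3,-3,0],[6,-6.5,0],[8.5,-9,0],[9.7,-10.5,0],[9.7,-10.5,0]],"turn":[[0,0,0],[0,0,0],[0,0,0],[0,0,0],[0,0,0]],"gripper":[1,1,1,1,1]}'
python3 w.py b wrist
```

```text
clock: 3.65
position: [0.3895, 0.3168, 0.1433]
tool_rot: [3.141, -0.0, 1.573]
force: [-0.1, -0.3, -1.0]
grip_width: 0.0461
finger_force: 31.0
clock: 4.15
position: [0.5256, 0.1706, 0.1423]
tool_rot: [3.141, -0.0, 1.574]
force: [0.5, 0.7, -0.3]
grip_width: 0.0461
finger_force: 31.0
clock: 4.65
position: [0.6228, 0.0638, 0.1421]
tool_rot: [3.14, 0.001, 1.57]
force: [-0.9, 0.6, -0.2]
grip_width: 0.046
finger_force: 31.0
4.65 [0.6228 0.0638 0.1421] [3.1405e+00 1.3000e-03 1.5699e+00] 0.04602076879380438 [-0.9  0.6 -0.2] [-0.37  0.64  0.25  1.69 -0.2   0.84 -0.03]
```

View pics/wrist_b.png

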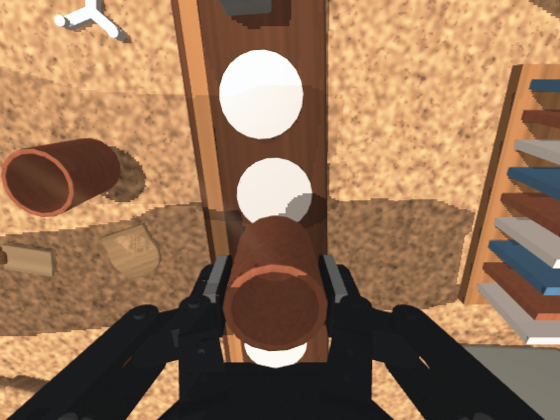

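The held beaker b2 hangs upright (rim about (275,305), body up to (275,220)) above tile3 (275,190), with tile4 at (262,95). I'm checking its in-hand offset and the tile from this view.

```bash
cat > t.py <<'E'
import sys,pickle
from h import *
f=pickle.load(open(sys.argv[1],"rb"));_,w=masks(f)
for c in blobs(w,800,60000):
    P,C=cast(f,c,.022);s,e=circ(P,C,far=False)
    if .028<s[2]<.042:print("tile",c.mean(0).round(),s.round(4),e.round(4))
E
python3 t.py wrist_b.pkl; sed -i 's/half=45/half=int(sys.argv[6]) if len(sys.argv)>6 else 45/' m.py; python3 m.py wrist_b.pkl .6228 .0638 2 .120 62
```

```text
tile [271. 188.] [0.6188 0.0737 0.0294] 0.004
tile [261.  94.] [0.6108 0.1542 0.0339] 0.0002
2 (275, 309) [0.6092 0.0438 0.015 ] 0.0025 fixed [0.6157 0.0518] 0.0032 box [213 284] [269 370] cam [0.622 0.148 0.285]
```

```bash
python3 -m crank '{"travel":[[-0.1,0.1,-1.5],[-0.1,0.3,-4],[-0.1,0.3,-6.5],[-0.1,0.3,-8.2],[-0.1,0.3,-9]],"turn":[[0,0,0],[0,0,0],[0,0,0],[0,0,0],[0,0,0]],"gripper":[1,1,1,1,1]}'
python3 -m crank '{"travel":[[0,0,-0.1],[0,0,-0.25],[0,0,-0.4],[0,0,-0.5],[0,0,-0.5]],"turn":[[0,0,0],[0,0,0],[0,0,0],[0,0,0],[0,0,0]],"gripper":[1,1,1,1,1]}'
python3 -m crank '{"travel":[[0,0,-0.05],[0,0,-0.1],[0,0,-0.15],[0,0,-0.2],[0,0,-0.2]],"turn":[[0,0,0],[0,0,0],[0,0,0],[0,0,0],[0,0,0]],"gripper":[1,1,1,1,1]}'
```

```text
clock: 5.2
position: [0.6189, 0.0712, 0.0492]
tool_rot: [-3.139, 0.0, 1.575]
force: [-1.1, -0.2, -1.4]
grip_width: 0.0458
finger_force: 31.0
clock: 5.7
position: [0.6207, 0.07, 0.0466]
tool_rot: [3.141, -0.0, 1.574]
force: [-0.1, 0.5, -1.1]
grip_width: 0.0458
finger_force: 31.0
clock: 6.2
position: [0.6206, 0.0699, 0.0442]
tool_rot: [-3.141, 0.0, 1.574]
force: [-0.6, 0.1, -1.0]
grip_width: 0.0459
finger_force: 31.0
```

```bash
python3 -m crank '{"travel":[[0.05,-0.1,0],[0.1,-0.2,0],[0.1,-0.3,0],[0.1,-0.3,0],[0.1,-0.3,-0.05]],"turn":[[0,0,0],[0,0,0],[0,0,0],[0,0,0],[0,0,0]],"gripper":[1,1,1,1,1]}'
python3 -m crank '{"travel":[[0,0,-0.03],[0,0,-0.06],[0,0,-0.09],[0,0,-0.12],[0,0,-0.12]],"turn":[[0,0,0],[0,0,0],[0,0,0],[0,0,0],[0,0,0]],"gripper":[1,1,1,1,1]}'
```

```text
clock: 6.7
position: [0.6217, 0.0668, 0.044]
tool_rot: [3.141, 0.0, 1.573]
force: [-4.4, -1.1, 13.0]
grip_width: 0.0458
finger_force: 32.1
clock: 7.2
position: [0.6217, 0.0669, 0.0439]
tool_rot: [3.141, -0.0, 1.573]
force: [-9.1, -1.7, 25.0]
grip_width: 0.046
finger_force: 33.1
```

```bash
python3 -m crank '{"travel":[[0,0,0.05],[0,0,0.1],[0,0,0.1],[0,0,0.1],[0,0,0.1]],"turn":[[0,0,0],[0,0,0],[0,0,0],[0,0,0],[0,0,0]],"gripper":[1,1,0.4,0.2,0]}'
python3 -m crank '{"travel":[[0,0,0],[0,0,0],[0,0,0],[0,0,0],[0,0,0]],"turn":[[0,0,0],[0,0,0],[0,0,0],[0,0,0],[0,0,0]],"gripper":[0,0,0,0,0]}'
python3 -m crank '{"travel":[[0,0,1],[0,0,3],[0,0,6],[0,0,10],[0,0,14]],"turn":[[0,0,0],[0,0,0],[0,0,0],[0,0,0],[0,0,0]],"gripper":[0,0,0,0,0]}'
python3 w.py c wrist top; python3 m.py wrist_c.pkl .6216 .067 2 .022 60; python3 m.py top_c.pkl .6216 .067 2 .022 20;python3 m.py top_c.pkl .437 -.136 1 0 25
```

```text
clock: 7.7
position: [0.6216, 0.067, 0.0435]
tool_rot: [-3.142, -0.0, 1.574]
force: [0.2, 0.3, -0.1]
grip_width: 0.0782
finger_force: 0.0
clock: 8.2
position: [0.6216, 0.067, 0.0436]
tool_rot: [3.142, -0.0, 1.574]
force: [0.3, 0.1, -0.1]
grip_width: 0.0854
finger_force: 0.0
clock: 8.7
position: [0.6213, 0.0668, 0.1857]
tool_rot: [-3.142, 0.0, 1.573]
force: [0.1, -0.7, 0.3]
grip_width: 0.0856
finger_force: 0.0
8.7 [0.6213 0.0668 0.1857] [-3.1415e+00  1.0000e-04  1.5734e+00] 0.08556411826151501 [ 0.1 -0.7  0.3] [-0.38  0.59  0.27  1.66 -0.19  0.92 -0.04]
2 (275, 204) [3.431870e+01 4.593563e+02 2.500000e-02] nan fixed [0.6572 0.0312] 0.0005 box [227 144] [320 263] cam [0.621 0.151 0.328]
2 (244, 155) [0.6603 0.0573 0.0094] 0.003 fixed [0.6411 0.06  ] 0.0044 box [243 135] [255 140] cam [0.397 0.013 0.842]
1 (340, 246) [ 0.4369 -0.1351  0.0185] 0.0007 fixed [ 0.4366 -0.1339] 0.0008 box [330 238] [349 255] cam [0.397 0.013 0.842]
  return _methods._mean(a, axis=axis, dtype=dtype,
  ret = ret.dtype.type(ret / rcount)
```

View pics/wrist_c.png

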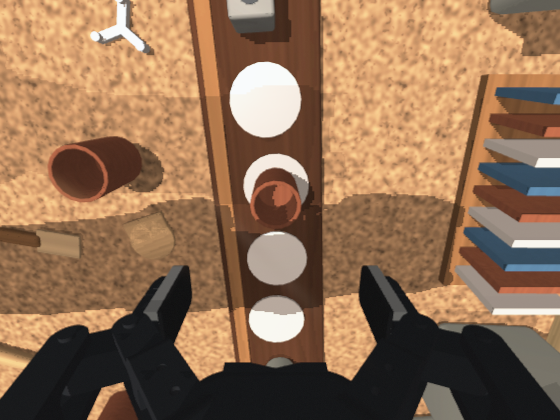

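b2 stands upright on tile3 with its rim at (275,203), as predicted. Next is b1.

```bash
python3 -m crank '{"travel":[[-2,-2,0],[-5,-5,0],[-8,-8.5,0],[-11,-12,0],[-14,-15.5,0]],"turn":[[0,0,0],[0,0,0],[0,0,0],[0,0,0],[0,0,0]],"gripper":[0,0,0,0,0]}' 30
python3 -m crank '{"travel":[[-2,-2,0],[-3.5,-4,0],[-4.4,-4.7,0],[-4.4,-4.7,0],[-4.4,-4.7,0]],"turn":[[0,0,0],[0,0,0],[0,0,0],[0,0,0],[0,0,0]],"gripper":[0,0,0,0,0]}'
python3 w.py d wrist; python3 m.py wrist_d.pkl .437 -.1355 1
```

```text
clock: 9.3
position: [0.4802, -0.0891, 0.1841]
tool_rot: [3.141, -0.0, 1.574]
force: [1.5, -0.9, 0.4]
grip_width: 0.0857
finger_force: 0.0
clock: 9.8
position: [0.4383, -0.1343, 0.1838]
tool_rot: [3.141, -0.0, 1.574]
force: [0.7, 1.0, -0.5]
grip_width: 0.0853
finger_force: 0.0
9.8 [ 0.4383 -0.1343  0.1838] [ 3.1409e+00 -2.0000e-04  1.5743e+00] 0.08529317498411036 [ 0.7  1.  -0.5] [-0.08  0.34  0.31  2.08 -0.15  0.74  0.33]
1 (273, 194) [ 0.4359 -0.1356  0.0187] 0.0003 fixed [ 0.4359 -0.1346] 0.0005 box [254 168] [291 212] cam [ 0.438 -0.05   0.327]
```

```bash
python3 -m crank '{"travel":[[-0.1,-0.1,-3],[-0.15,-0.1,-7],[-0.15,-0.1,-11],[-0.15,-0.1,-13.5],[-0.15,-0.1,-15]],"turn":[[0,0,0],[0,0,0],[0,0,0],[0,0,0],[0,0,0]],"gripper":[0,0,0,0,0]}'
python3 -m crank '{"travel":[[0,0,-1],[0,0,-1.8],[0,0,-2.3],[0,0,-2.3],[0,0,-2.3]],"turn":[[0,0,0],[0,0,0],[0,0,0],[0,0,0],[0,0,0]],"gripper":[0,0,0,0.2,0.3]}'
python3 -m crank '{"travel":[[0,0,0],[0,0,0],[0,0,0],[0,0,0],[0,0,0]],"turn":[[0,0,0],[0,0,0],[0,0,0],[0,0,0],[0,0,0]],"gripper":[0.4,0.5,0.6,0.8,1]}'
python3 -m crank '{"travel":[[0,0,0],[0,0,0],[0,0,0],[0,0,0],[0,0,0]],"turn":[[0,0,0],[0,0,0],[0,0,0],[0,0,0],[0,0,0]],"gripper":[1,1,1,1,1]}'
python3 -m crank '{"travel":[[0,0,0.5],[0,0,2],[0,0,5],[0,0,9],[0,0,13]],"turn":[[0,0,0],[0,0,0],[0,0,0],[0,0,0],[0,0,0]],"gripper":[1,1,1,1,1]}'
```

```text
clock: 10.35
position: [0.436, -0.1348, 0.0313]
tool_rot: [-3.139, -0.001, 1.575]
force: [-0.7, -0.3, -0.4]
grip_width: 0.0856
finger_force: 0.0
clock: 10.85
position: [0.4365, -0.136, 0.011]
tool_rot: [3.141, 0.0, 1.574]
force: [-0.1, 0.3, 0.1]
grip_width: 0.0601
finger_force: 0.0
clock: 11.35
position: [0.4364, -0.136, 0.0111]
tool_rot: [3.141, 0.0, 1.574]
force: [-1.0, 0.3, 9.4]
grip_width: 0.0372
finger_force: 29.1
clock: 11.85
position: [0.4364, -0.1361, 0.0111]
tool_rot: [3.141, 0.0, 1.574]
force: [-1.1, 0.4, 9.6]
grip_width: 0.0371
finger_force: 29.1
clock: 12.35
position: [0.4356, -0.136, 0.1422]
tool_rot: [-3.141, -0.0, 1.573]
force: [1.3, 0.7, -0.3]
grip_width: 0.0378
finger_force: 30.4
```

```bash
python3 -m crank '{"travel":[[1.5,2,0.5],[3.5,5,1],[5.5,8.5,1],[7.5,12,1],[9.5,15.5,1]],"turn":[[0,0,0],[0,0,0],[0,0,0],[0,0,0],[0,0,0]],"gripper":[1,1,1,1,1]}'
python3 -m crank '{"travel":[[2,3.5,0],[4,7,0],[6,10,0],[7.5,12.5,0],[8,13.3,0]],"turn":[[0,0,0],[0,0,0],[0,0,0],[0,0,0],[0,0,0]],"gripper":[1,1,1,1,1]}'
python3 -m crank '{"travel":[[0,0,-1],[0,0,-3],[0,0,-3],[0,0,-3],[0,0,-3]],"turn":[[0,0,0],[0,0,0],[0,0,0],[0,0,0],[0,0,0]],"gripper":[1,1,1,1,1]}'
python3 w.py e wrist
```

```text
clock: 12.85
position: [0.5316, 0.0206, 0.1511]
tool_rot: [3.141, -0.0, 1.574]
force: [1.7, -1.1, -0.3]
grip_width: 0.0372
finger_force: 30.5
clock: 13.35
position: [0.6117, 0.1552, 0.1505]
tool_rot: [3.142, -0.001, 1.577]
force: [-1.2, 0.1, -0.7]
grip_width: 0.0372
finger_force: 30.5
clock: 13.85
position: [0.6113, 0.1513, 0.1214]
tool_rot: [3.141, -0.0, 1.573]
force: [0.3, -0.1, -0.7]
grip_width: 0.0373
finger_force: 30.5
13.85 [0.6113 0.1513 0.1214] [ 3.1409e+00 -1.0000e-04  1.5728e+00] 0.037251850957628264 [ 0.3 -0.1 -0.7] [-0.52  0.68  0.27  1.69 -0.23  0.81 -0.14]
```

View pics/wrist_e.png

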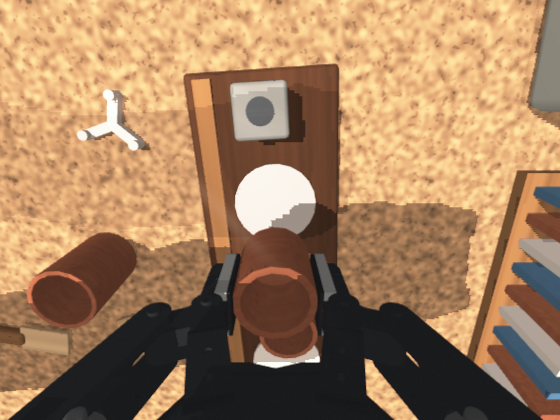

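The held b1 is upright with its rim at about (276,301), tile4 is at (275,203), and the prop is clear at (260,108).

```bash
python3 - <<'E'
import pickle
from h import *
f=pickle.load(open("wrist_e.pkl","rb"))
print(cast(f,[[276,338],[276,265],[235,301],[318,301],[276,301]],.1545)[0].round(4))
print(cast(f,[[275,164]],.022)[0])
E
python3 t.py wrist_e.pkl
```

```text
[[0.6116 0.133 ]
 [0.6115 0.1713]
 [0.5935 0.1533]
 [0.63   0.1534]
 [0.6115 0.1533]]
[[0.61107048 0.18867082]]
tile [272. 196.] [0.6082 0.159  0.03  ] 0.0053
```

```bash
python3 -m crank '{"travel":[[0,0.1,-1.5],[0,0.1,-4],[0,0.1,-6],[0,0.1,-7.5],[0,0.1,-8]],"turn":[[0,0,0],[0,0,0],[0,0,0],[0,0,0],[0,0,0]],"gripper":[1,1,1,1,1]}'
python3 -m crank '{"travel":[[0,0,-0.1],[0,0,-0.2],[0,0,-0.3],[0,0,-0.4],[0,0,-0.5]],"turn":[[0,0,0],[0,0,0],[0,0,0],[0,0,0],[0,0,0]],"gripper":[1,1,1,1,1]}'
python3 -m crank '{"travel":[[0,0,-0.05],[0,0,-0.1],[0,0,-0.15],[0,0,-0.15],[0,0,-0.15]],"turn":[[0,0,0],[0,0,0],[0,0,0],[0,0,0],[0,0,0]],"gripper":[1,1,1,1,1]}'
```

```text
clock: 14.4
position: [0.6103, 0.1528, 0.0388]
tool_rot: [-3.14, 0.001, 1.574]
force: [-0.7, 0.4, -1.2]
grip_width: 0.0368
finger_force: 30.5
clock: 14.9
position: [0.6113, 0.1531, 0.0359]
tool_rot: [3.141, -0.0, 1.574]
force: [-0.6, 0.5, -1.5]
grip_width: 0.0373
finger_force: 30.5
clock: 15.4
position: [0.6111, 0.153, 0.0341]
tool_rot: [-3.141, 0.0, 1.574]
force: [0.8, -0.3, -1.0]
grip_width: 0.0372
finger_force: 30.5
```

```bash
python3 -m crank '{"travel":[[0,-0.1,0],[0,-0.1,0],[0,-0.1,-0.03],[0,-0.1,-0.06],[0,-0.1,-0.06]],"turn":[[0,0,0],[0,0,0],[0,0,0],[0,0,0],[0,0,0]],"gripper":[1,1,1,1,1]}'
```

```text
clock: 15.9
position: [0.6111, 0.152, 0.0334]
tool_rot: [-3.141, 0.0, 1.574]
force: [-0.0, 0.4, 0.1]
grip_width: 0.0373
finger_force: 30.5
```

```bash
python3 -m crank '{"travel":[[0,0,-0.01],[0,0,-0.02],[0,0,-0.03],[0,0,-0.04],[0,0,-0.04]],"turn":[[0,0,0],[0,0,0],[0,0,0],[0,0,0],[0,0,0]],"gripper":[1,1,1,1,1]}'
```

```text
clock: 16.4
position: [0.6111, 0.152, 0.0332]
tool_rot: [3.142, -0.0, 1.574]
force: [-0.2, 0.8, 2.0]
grip_width: 0.0367
finger_force: 30.7
```

```bash
python3 -m crank '{"travel":[[0,0,0],[0,0,0],[0,0,0],[0,0,0],[0,0,0]],"turn":[[0,0,0],[0,0,0],[0,0,0],[0,0,0],[0,0,0]],"gripper":[0.6,0.4,0.2,0,0]}'
python3 -m crank '{"travel":[[0,0,0],[0,0,0],[0,0,0],[0,0,0],[0,0,0]],"turn":[[0,0,0],[0,0,0],[0,0,0],[0,0,0],[0,0,0]],"gripper":[0,0,0,0,0]}'
python3 -m crank '{"travel":[[0,0,1],[0,0,3],[0,0,6],[0,0,10],[0,0,14]],"turn":[[0,0,0],[0,0,0],[0,0,0],[0,0,0],[0,0,0]],"gripper":[0,0,0,0,0]}'
python3 -m crank '{"travel":[[-2,-1,0.5],[-5,-2,1],[-9,-3.5,1.5],[-13,-5,2],[-16.5,-6.2,2]],"turn":[[0,0,0],[0,0,0],[0,0,0],[0,0,0],[0,0,0]],"gripper":[0,0,0,0,0]}'
python3 -m crank '{"travel":[[0,0,0],[0,0,0],[0,0,0],[0,0,0],[0,0,0]],"turn":[[0,0,0],[0,0,0],[0,0,0],[0,0,0],[0,0,0]],"gripper":[0,0,0,0,0]}'
python3 w.py f wrist; python3 m.py wrist_f.pkl .4456 .090 3 0 45
```

```text
clock: 16.9
position: [0.6111, 0.152, 0.033]
tool_rot: [-3.141, 0.0, 1.574]
force: [0.4, -1.0, 0.8]
grip_width: 0.0856
finger_force: 0.0
clock: 17.4
position: [0.6111, 0.152, 0.0331]
tool_rot: [-3.142, 0.0, 1.574]
force: [-0.3, -0.0, 0.1]
grip_width: 0.0856
finger_force: 0.0
clock: 17.9
position: [0.6109, 0.1518, 0.1752]
tool_rot: [-3.142, 0.0, 1.573]
force: [-0.5, 0.6, -0.4]
grip_width: 0.0852
finger_force: 0.0
clock: 18.4
position: [0.4444, 0.0891, 0.1941]
tool_rot: [3.141, -0.001, 1.573]
force: [0.6, 0.0, -0.2]
grip_width: 0.0854
finger_force: 0.0
clock: 18.9
position: [0.4465, 0.0901, 0.1929]
tool_rot: [-3.141, 0.0, 1.574]
force: [-0.4, 0.2, -0.3]
grip_width: 0.0854
finger_force: 0.0
18.9 [0.4465 0.0901 0.1929] [-3.1414e+00  3.0000e-04  1.5737e+00] 0.08539790345244583 [-0.4  0.2 -0.3] [-0.59  0.32  0.33  2.08 -0.15  0.76 -0.17]
3 (274, 199) [0.447  0.0928 0.026 ] 0.0003 fixed [0.447  0.0934] 0.0004 box [248 158] [303 222] cam [0.446 0.174 0.336]
```

View pics/wrist_f.png

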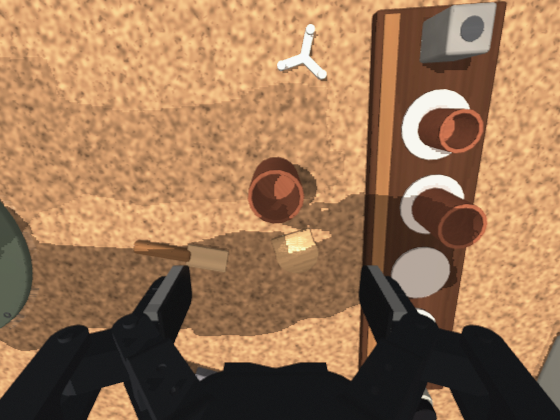

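b1 (460,130) and b2 (460,225) stand upright on tiles 4 and 3. b3's rim is at (276,195), between the fingers. I'll descend and grip it.

```bash
python3 -m crank '{"travel":[[0,0.1,-2],[0,0.15,-5],[0,0.15,-8],[0,0.15,-11],[0,0.15,-13.5]],"turn":[[0,0,0],[0,0,0],[0,0,0],[0,0,0],[0,0,0]],"gripper":[0,0,0,0,0]}' 35
python3 -m crank '{"travel":[[0,0,-1],[0,0,-2],[0,0,-2.8],[0,0,-2.8],[0,0,-2.8]],"turn":[[0,0,0],[0,0,0],[0,0,0],[0,0,0],[0,0,0]],"gripper":[0,0,0,0.1,0.2]}'
python3 -m crank '{"travel":[[0,0,0],[0,0,0],[0,0,0],[0,0,0],[0,0,0]],"turn":[[0,0,0],[0,0,0],[0,0,0],[0,0,0],[0,0,0]],"gripper":[0.3,0.4,0.6,0.8,1]}'
python3 -m crank '{"travel":[[0,0,0],[0,0,0],[0,0,0],[0,0,0],[0,0,0]],"turn":[[0,0,0],[0,0,0],[0,0,0],[0,0,0],[0,0,0]],"gripper":[1,1,1,1,1]}'
python3 -m crank '{"travel":[[0,0,0.5],[0,0,2],[0,0,5],[0,0,9],[0,0,13]],"turn":[[0,0,0],[0,0,0],[0,0,0],[0,0,0],[0,0,0]],"gripper":[1,1,1,1,1]}'
```

```text
clock: 19.45
position: [0.4459, 0.0914, 0.0565]
tool_rot: [-3.141, 0.0, 1.574]
force: [1.0, 0.9, 0.6]
grip_width: 0.0854
finger_force: 0.0
clock: 19.95
position: [0.4464, 0.0915, 0.0306]
tool_rot: [3.141, -0.0, 1.573]
force: [1.2, -0.6, 0.9]
grip_width: 0.0684
finger_force: 0.0
clock: 20.45
position: [0.4465, 0.0916, 0.0308]
tool_rot: [3.141, -0.0, 1.574]
force: [-0.9, -0.7, 11.5]
grip_width: 0.0519
finger_force: 34.5
clock: 20.95
position: [0.4465, 0.0916, 0.0308]
tool_rot: [3.141, -0.0, 1.574]
force: [-0.4, -0.5, 10.9]
grip_width: 0.0517
finger_force: 34.5
clock: 21.45
position: [0.4456, 0.0912, 0.1617]
tool_rot: [-3.141, 0.0, 1.573]
force: [0.2, 0.3, -1.1]
grip_width: 0.0517
finger_force: 37.0
```

```bash
python3 -m crank '{"travel":[[2,-1.5,0],[5.5,-3.5,0],[9,-6,0],[12.5,-8,0],[15.5,-10,0]],"turn":[[0,0,0],[0,0,0],[0,0,0],[0,0,0],[0,0,0]],"gripper":[1,1,1,1,1]}'
python3 -m crank '{"travel":[[1.5,-0.8,0],[2.2,-1.2,0],[2.2,-1.2,0],[2.2,-1.2,-1],[2.2,-1.2,-1]],"turn":[[0,0,0],[0,0,0],[0,0,0],[0,0,0],[0,0,0]],"gripper":[1,1,1,1,1]}'
python3 w.py g wrist
python3 - <<'E'
import pickle
from h import *
f=pickle.load(open("wrist_g.pkl","rb"))
p=f["pixels"].astype(int)
# rim's lower edge down the centre column of the held beaker: last terracotta row
for u in(265,275,285):
    col=p[:,u];t=np.where((col[:,0]>1.6*col[:,1])&(col[:,0]>50))[0];t=t[(t>200)];print(u,t[-1],cast(f,[[u,t[-1]]],.1525-.031+.072)[0])
E
```

```text
clock: 21.95
position: [0.6025, -0.0096, 0.1606]
tool_rot: [3.141, -0.0, 1.574]
force: [0.3, 1.2, -1.0]
grip_width: 0.0517
finger_force: 37.1
clock: 22.45
position: [0.6217, -0.0195, 0.1489]
tool_rot: [-3.14, -0.0, 1.575]
force: [-0.2, -0.2, -1.6]
grip_width: 0.0515
finger_force: 37.1
22.45 [ 0.6217 -0.0195  0.1489] [-3.1395e+00 -4.0000e-04  1.5746e+00] 0.05152702863354648 [-0.2 -0.2 -1.6] [-0.27  0.63  0.31  1.69 -0.24  0.85  0.15]
265 362 [[ 0.61745513 -0.03986182]]
275 363 [[ 0.6217345  -0.04038271]]
285 363 [[ 0.62601628 -0.04035046]]
```

View pics/wrist_g.png

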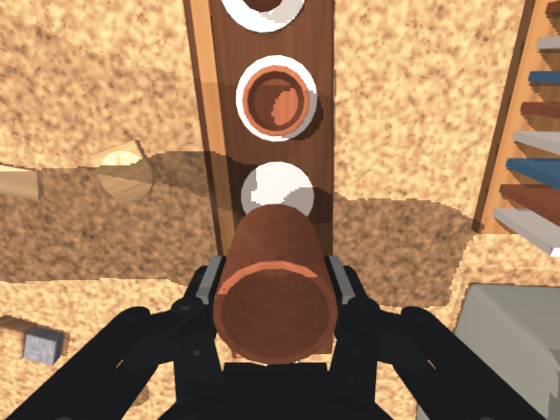

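```bash
python3 - <<'E'
import pickle
from h import *
f=pickle.load(open("wrist_g.pkl","rb"))
print(cast(f,[[275,363],[275,262],[215,305],[336,305]],.190)[0].round(4), cast(f,[[277,162]],.022)[0]-[0,.035])
for i in("wrist_b",):
    f=pickle.load(open(i+".pkl","rb"));print(cast(f,[[275,348],[275,263]],.178)[0])
E
python3 t.py wrist_g.pkl
```

```text
[[ 0.6217 -0.0441]
 [ 0.6215  0.0065]
 [ 0.597  -0.0136]
 [ 0.6466 -0.0132]] [[ 0.62291885 -0.02047605]]
[[0.62261225 0.04245058]
 [0.62260537 0.08644002]]
tile [268.  94.] [0.6218 0.068  0.0328] 0.0028
tile [263.  13.] [0.6106 0.1501 0.0299] 0.0066
```

```bash
python3 -m crank '{"travel":[[0,-0.05,-1.5],[0,-0.05,-4],[0,-0.05,-6.5],[0,-0.05,-8.3],[0,-0.05,-9]],"turn":[[0,0,0],[0,0,0],[0,0,0],[0,0,0],[0,0,0]],"gripper":[1,1,1,1,1]}'
python3 -m crank '{"travel":[[0,0,-0.1],[0,0,-0.2],[0,0,-0.25],[0,0,-0.25],[0,0,-0.25]],"turn":[[0,0,0],[0,0,0],[0,0,0],[0,0,0],[0,0,0]],"gripper":[1,1,1,1,1]}'
```

```text
clock: 23.0
position: [0.6218, -0.0208, 0.0577]
tool_rot: [-3.139, 0.0, 1.574]
force: [0.1, 0.3, -1.5]
grip_width: 0.0513
finger_force: 37.1
clock: 23.5
position: [0.6234, -0.021, 0.0581]
tool_rot: [3.141, -0.0, 1.574]
force: [0.1, 0.2, -1.4]
grip_width: 0.0516
finger_force: 37.1
```

Laterally right on target. About 5 mm remain to contact, which I expect near z = 0.053.

```bash
python3 -m crank '{"travel":[[0,0,-0.1],[0,0,-0.2],[0,0,-0.3],[0,0,-0.4],[0,0,-0.4]],"turn":[[0,0,0],[0,0,0],[0,0,0],[0,0,0],[0,0,0]],"gripper":[1,1,1,1,1]}'
python3 -m crank '{"travel":[[0,0,-0.02],[0,0,-0.04],[0,0,-0.06],[0,0,-0.08],[0,0,-0.08]],"turn":[[0,0,0],[0,0,0],[0,0,0],[0,0,0],[0,0,0]],"gripper":[1,1,1,1,1]}'
```

```text
clock: 24.0
position: [0.623, -0.021, 0.0534]
tool_rot: [-3.141, 0.0, 1.574]
force: [-0.1, 0.5, -1.4]
grip_width: 0.0514
finger_force: 37.1
clock: 24.5
position: [0.6231, -0.021, 0.0529]
tool_rot: [3.142, -0.0, 1.574]
force: [-0.3, 0.4, 1.6]
grip_width: 0.0514
finger_force: 37.3
```

```bash
python3 -m crank '{"travel":[[0,0,0],[0,0,0],[0,0,0],[0,0,0],[0,0,0]],"turn":[[0,0,0],[0,0,0],[0,0,0],[0,0,0],[0,0,0]],"gripper":[0.6,0.4,0.2,0,0]}'
python3 -m crank '{"travel":[[0,0,0],[0,0,0],[0,0,0],[0,0,0],[0,0,0]],"turn":[[0,0,0],[0,0,0],[0,0,0],[0,0,0],[0,0,0]],"gripper":[0,0,0,0,0]}'
python3 -m crank '{"travel":[[0,0,1],[0,0,3],[0,0,6],[0,0,10],[0,0,14]],"turn":[[0,0,0],[0,0,0],[0,0,0],[0,0,0],[0,0,0]],"gripper":[0,0,0,0,0]}'
python3 -m crank '{"travel":[[-2,-2,0.5],[-5,-5,1],[-8,-9,1],[-11,-12,1],[-14,-16,1]],"turn":[[0,0,0],[0,0,0],[0,0,0],[0,0,0],[0,0,0]],"gripper":[0,0,0,0,0]}'
python3 -m crank '{"travel":[[-2.5,-3,0],[-5.5,-6.5,0],[-7.5,-9,0],[-8.3,-10.1,0],[-8.3,-10.1,0]],"turn":[[0,0,0],[0,0,0],[0,0,0],[0,0,0],[0,0,0]],"gripper":[0,0,0,0,0]}'
python3 -m crank '{"travel":[[0,0,0],[0,0,0],[0,0,0],[0,0,0],[0,0,0]],"turn":[[0,0,0],[0,0,0],[0,0,0],[0,0,0],[0,0,0]],"gripper":[0,0,0,0,0]}'
python3 w.py i wrist; python3 m.py wrist_i.pkl .3995 -.282 4 0 55
```

```text
clock: 25.0
position: [0.6231, -0.021, 0.0527]
tool_rot: [3.142, 0.0, 1.574]
force: [-0.1, -0.3, 0.0]
grip_width: 0.0856
finger_force: 0.0
clock: 25.5
position: [0.6231, -0.021, 0.0528]
tool_rot: [3.142, -0.0, 1.574]
force: [-0.4, 0.6, 0.5]
grip_width: 0.0852
finger_force: 0.0
clock: 26.0
position: [0.6228, -0.0211, 0.1949]
tool_rot: [-3.141, 0.0, 1.573]
force: [0.5, 0.2, 0.8]
grip_width: 0.0856
finger_force: 0.0
clock: 26.5
position: [0.482, -0.1813, 0.2036]
tool_rot: [3.141, -0.0, 1.575]
force: [1.2, -1.0, 0.4]
grip_width: 0.0857
finger_force: 0.0
clock: 27.0
position: [0.3992, -0.2834, 0.2035]
tool_rot: [3.141, 0.0, 1.571]
force: [0.7, 0.6, -0.2]
grip_width: 0.0855
finger_force: 0.0
clock: 27.5
position: [0.4003, -0.2817, 0.2027]
tool_rot: [-3.141, -0.0, 1.574]
force: [-0.3, 0.2, 0.1]
grip_width: 0.0854
finger_force: 0.0
27.5 [ 0.4003 -0.2817  0.2027] [-3.1415e+00 -1.0000e-04  1.5743e+00] 0.0853994606985176 [-0.3  0.2  0.1] [ 0.19  0.37  0.39  1.99 -0.19  0.81  0.69]
4 (274, 201) [ 0.3983 -0.281   0.0292] 0.0003 fixed [ 0.3983 -0.28  ] 0.0005 box [242 154] [305 229] cam [ 0.4   -0.198  0.345]
```

View pics/wrist_i.png

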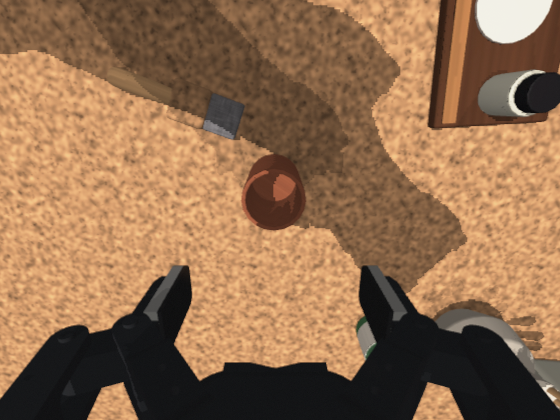

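b4's rim is at (274,198), centred between the fingers with nothing near it. I'll grip it.

```bash
python3 -m crank '{"travel":[[-0.15,0,-2],[-0.15,0,-5],[-0.15,0,-8],[-0.15,0,-11],[-0.15,0,-13.5]],"turn":[[0,0,0],[0,0,0],[0,0,0],[0,0,0],[0,0,0]],"gripper":[0,0,0,0,0]}' 40
python3 -m crank '{"travel":[[0,0,-1],[0,0,-2],[0,0,-2.6],[0,0,-2.6],[0,0,-2.6]],"turn":[[0,0,0],[0,0,0],[0,0,0],[0,0,0],[0,0,0]],"gripper":[0,0,0,0.1,0.15]}'
python3 -m crank '{"travel":[[0,0,0],[0,0,0],[0,0,0],[0,0,0],[0,0,0]],"turn":[[0,0,0],[0,0,0],[0,0,0],[0,0,0],[0,0,0]],"gripper":[0.2,0.3,0.5,0.8,1]}'
python3 -m crank '{"travel":[[0,0,0],[0,0,0],[0,0,0],[0,0,0],[0,0,0]],"turn":[[0,0,0],[0,0,0],[0,0,0],[0,0,0],[0,0,0]],"gripper":[1,1,1,1,1]}'
python3 -m crank '{"travel":[[0,0,0.5],[0,0,2],[0,0,5],[0,0,9],[0,0,13]],"turn":[[0,0,0],[0,0,0],[0,0,0],[0,0,0],[0,0,0]],"gripper":[1,1,1,1,1]}'
```

```text
clock: 28.05
position: [0.3984, -0.2818, 0.0663]
tool_rot: [-3.141, -0.0, 1.574]
force: [-0.5, 0.8, -0.5]
grip_width: 0.0854
finger_force: 0.0
clock: 28.55
position: [0.3989, -0.2822, 0.0424]
tool_rot: [3.141, 0.0, 1.574]
force: [-1.0, -0.2, -0.1]
grip_width: 0.0728
finger_force: 0.0
clock: 29.05
position: [0.3988, -0.2821, 0.0424]
tool_rot: [3.141, 0.0, 1.574]
force: [-1.8, 2.1, 9.2]
grip_width: 0.0582
finger_force: 41.7
clock: 29.55
position: [0.3989, -0.2821, 0.0424]
tool_rot: [3.141, 0.0, 1.574]
force: [-1.0, 1.7, 10.3]
grip_width: 0.058
finger_force: 41.7
clock: 30.05
position: [0.3981, -0.2819, 0.1733]
tool_rot: [-3.141, -0.0, 1.573]
force: [0.6, 0.4, -1.2]
grip_width: 0.0581
finger_force: 43.6
```

```bash
python3 -m crank '{"travel":[[2,1.5,0],[5,4,0],[8.5,6.5,0],[12,9.5,0],[15,11.5,0]],"turn":[[0,0,0],[0,0,0],[0,0,0],[0,0,0],[0,0,0]],"gripper":[1,1,1,1,1]}'
python3 -m crank '{"travel":[[3,2.3,0],[5.5,4.3,0],[7,5.5,0],[7.4,5.8,0],[7.4,5.8,0]],"turn":[[0,0,0],[0,0,0],[0,0,0],[0,0,0],[0,0,0]],"gripper":[1,1,1,1,1]}'
python3 -m crank '{"travel":[[0,0,0],[0,0,0],[0,0,0],[0,0,0],[0,0,0]],"turn":[[0,0,0],[0,0,0],[0,0,0],[0,0,0],[0,0,0]],"gripper":[1,1,1,1,1]}'
python3 w.py j wrist
```

```text
clock: 30.55
position: [0.5502, -0.1644, 0.1721]
tool_rot: [3.141, -0.001, 1.575]
force: [0.4, -1.3, -2.5]
grip_width: 0.0582
finger_force: 43.9
clock: 31.05
position: [0.6225, -0.1088, 0.1717]
tool_rot: [-3.141, 0.0, 1.574]
force: [0.0, -0.3, -2.0]
grip_width: 0.0582
finger_force: 43.9
clock: 31.55
position: [0.6225, -0.1092, 0.1719]
tool_rot: [3.142, -0.0, 1.573]
force: [-0.5, -0.3, -2.0]
grip_width: 0.0579
finger_force: 43.9
31.55 [ 0.6225 -0.1092  0.1719] [ 3.1416 -0.      1.5733] 0.057939893655563776 [-0.5 -0.3 -2. ] [-0.15  0.63  0.36  1.65 -0.26  0.91  0.3 ]
```

View pics/wrist_j.png

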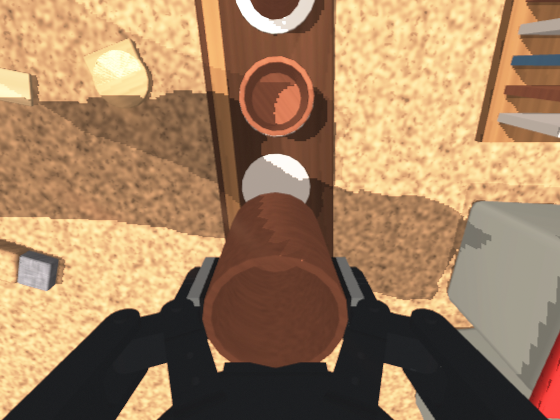

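b4 hangs upright with its rim's top edge at row 257, over tile1 (275,185). b3 (277,97) stands centred on tile2.

Run:
```python
import pickle
from h import *
f=pickle.load(open("wrist_j.pkl","rb"))
print(cast(f,[[275,257],[204,305],[348,305]],.2155)[0].round(4), cast(f,[[276,154]],.022)[0]-[0,.035])
```

```text
[[ 0.6222 -0.0796]
 [ 0.5939 -0.1013]
 [ 0.6514 -0.1011]] [[ 0.62314592 -0.10658997]]
```

```bash
python3 -m crank '{"travel":[[0,0.2,-1.5],[0,0.25,-4.5],[0,0.25,-7.5],[0,0.25,-9.3],[0,0.25,-10]],"turn":[[0,0,0],[0,0,0],[0,0,0],[0,0,0],[0,0,0]],"gripper":[1,1,1,1,1]}'
python3 -m crank '{"travel":[[0,0,-0.1],[0,0,-0.2],[0,0,-0.3],[0,0,-0.4],[0,0,-0.4]],"turn":[[0,0,0],[0,0,0],[0,0,0],[0,0,0],[0,0,0]],"gripper":[1,1,1,1,1]}'
```

```text
clock: 32.1
position: [0.6212, -0.1061, 0.0689]
tool_rot: [-3.138, -0.0, 1.574]
force: [-0.2, 1.0, -0.9]
grip_width: 0.0583
finger_force: 43.8
clock: 32.6
position: [0.6228, -0.1065, 0.0682]
tool_rot: [3.141, 0.0, 1.574]
force: [0.3, 0.0, -2.0]
grip_width: 0.0581
finger_force: 43.8
```

```bash
python3 -m crank '{"travel":[[0,0,-0.1],[0,0,-0.2],[0,0,-0.3],[0,0,-0.33],[0,0,-0.33]],"turn":[[0,0,0],[0,0,0],[0,0,0],[0,0,0],[0,0,0]],"gripper":[1,1,1,1,1]}'
python3 -m crank '{"travel":[[0,0,-0.02],[0,0,-0.04],[0,0,-0.05],[0,0,-0.05],[0,0,-0.05]],"turn":[[0,0,0],[0,0,0],[0,0,0],[0,0,0],[0,0,0]],"gripper":[1,1,1,1,1]}'
```

```text
clock: 33.1
position: [0.6226, -0.1065, 0.0645]
tool_rot: [-3.141, -0.0, 1.574]
force: [-1.0, 0.7, -0.3]
grip_width: 0.0583
finger_force: 43.9
clock: 33.6
position: [0.6226, -0.1065, 0.0645]
tool_rot: [3.142, -0.0, 1.574]
force: [-5.2, 1.2, 8.6]
grip_width: 0.0581
finger_force: 44.9
```

In contact. I'll release, rise, and withdraw toward the robot to look.

```bash
python3 -m crank '{"travel":[[0,0,0.03],[0,0,0.03],[0,0,0.03],[0,0,0.03],[0,0,0.03]],"turn":[[0,0,0],[0,0,0],[0,0,0],[0,0,0],[0,0,0]],"gripper":[0.7,0.4,0.2,0,0]}'
python3 -m crank '{"travel":[[0,0,0],[0,0,0],[0,0,0],[0,0,0],[0,0,0]],"turn":[[0,0,0],[0,0,0],[0,0,0],[0,0,0],[0,0,0]],"gripper":[0,0,0,0,0]}'
python3 -m crank '{"travel":[[0,0,1],[0,0,3],[0,0,6],[0,0,10],[0,0,14]],"turn":[[0,0,0],[0,0,0],[0,0,0],[0,0,0],[0,0,0]],"gripper":[0,0,0,0,0]}'
python3 -m crank '{"travel":[[-2,-2,0],[-5,-5,0],[-8,-8,0],[-11,-11,0],[-14,-14,0]],"turn":[[0,0,0],[0,0,0],[0,0,0],[0,0,0],[0,0,0]],"gripper":[0,0,0,0,0]}'
python3 -m crank '{"travel":[[-3,-3,0],[-5,-5,0],[-5,-5,0],[-5,-5,0],[-5,-5,0]],"turn":[[0,0,0],[0,0,0],[0,0,0],[0,0,0],[0,0,0]],"gripper":[0,0,0,0,0]}'
python3 w.py z top scene
python3 -c "
import cv2,numpy as np
a=cv2.imread('pics/top_z.png')[110:220,130:400];b=cv2.imread('pics/scene_z.png')[90:350,220:400]
cv2.imwrite('pics/fin.png',np.hstack([cv2.resize(b,(360,520)),cv2.copyMakeBorder(cv2.resize(a,(432,176)),0,344,0,0,cv2.BORDER_CONSTANT)]))"
```

```text
clock: 34.1
position: [0.6227, -0.1065, 0.0642]
tool_rot: [3.142, 0.0, 1.574]
force: [-0.1, -0.1, 0.1]
grip_width: 0.0852
finger_force: 0.0
clock: 34.6
position: [0.6226, -0.1065, 0.0643]
tool_rot: [-3.142, 0.0, 1.574]
force: [0.4, 0.0, 0.9]
grip_width: 0.0856
finger_force: 0.0
clock: 35.1
position: [0.6223, -0.1066, 0.2064]
tool_rot: [-3.141, 0.0, 1.573]
force: [0.0, -0.4, -0.1]
grip_width: 0.085
finger_force: 0.0
clock: 35.6
position: [0.4813, -0.2475, 0.2052]
tool_rot: [3.141, 0.0, 1.574]
force: [1.2, -0.9, 0.3]
grip_width: 0.0854
finger_force: 0.0
clock: 36.1
position: [0.4334, -0.2958, 0.2046]
tool_rot: [3.141, -0.0, 1.575]
force: [-0.4, -0.3, -0.7]
grip_width: 0.0857
finger_force: 0.0
36.1 [ 0.4334 -0.2958  0.2046] [ 3.1411e+00 -2.0000e-04  1.5748e+00] 0.08573526564241007 [-0.4 -0.3 -0.7] [ 0.18  0.42  0.41  1.91 -0.22  0.85  0.7 ]
```

View pics/fin.png

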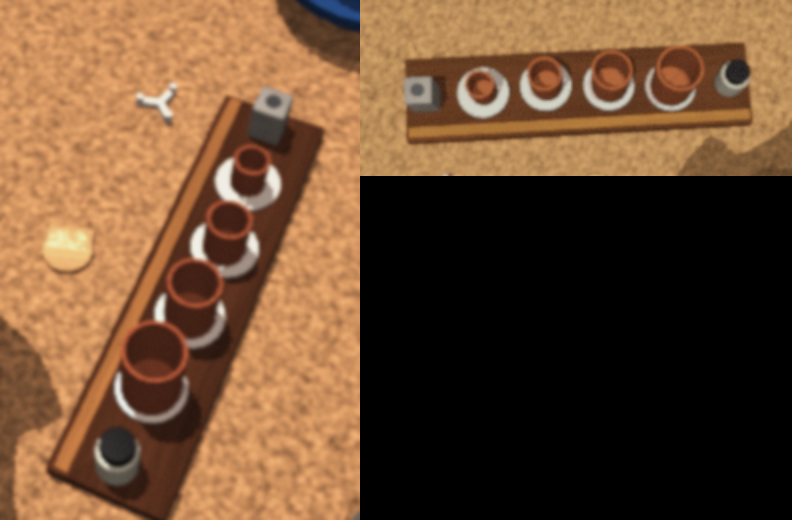

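Both views show all four beakers upright and centred on their tiles, growing away from the prop (crop (272,115)) toward the jar (117,455). I'm handing the job in.

```bash
python3 -c "
from workcell import bot
print(bot.job_done())"
```

```text
the job is handed in; nothing more can be done
None
```

All four beakers stand upright on their tiles, smallest next to the kiln prop and growing to the largest at the far end; I handed the job in at about 36 s of the 109 s limit, and no verdict came back.

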